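# Press the missing stop block into a squaring jig

## Robot

A 6-joint arm with a two-finger parallel gripper is mounted at the origin on the work surface; the furniture and walls round the work are solid. World frame = base frame: x ahead of the robot, y to its left, z up, the work surface at z = 0. Lengths are in m, angles in rad, forces in N, time in s.
With the tool pointing down it reaches from about 0.375 to 0.9 m from the base axis. Payload 3.1 kg.
Tool frame: the origin (TCP) lies between the finger pads; the fingertips stand 8 mm ahead of it and the grasp point (between the pads) lies 11 mm behind it; z points along the fingers, y is the line along which they close (so a half turn about z gives the same grasp; the last joint's range is limited). The gripper opens to 85 mm and grips with 20 to 120 N. Pads are 22 mm wide; open, the fingers measure 114 mm over their backs; the gripper's body (76 mm by 85 mm) begins 54 mm behind the grasp point. The pads swing forward as they close: fully open they stand 13 mm farther back than shut.
Start: joints at [0.955, 0.527, 1.433, -0, 1.181, -0.178], TCP at [0.265, 0.566, 0.213] pointing down, gripper open.
Joint ranges: [-3.08, 3.08], [-0.75, 2.2], [0.22, 2.44], [-1.43, 4.57], [0, 2.65], [-2.85, 2.85]. Speed limits (rad/s): [2.79, 2.79, 3.14, 3.14, 3.14, 3.14].

## Interface

Orientations are given as a unit quaternion [x, y, z, w].
In Python, from station import readout, cams, sign_off gives the robot as it stands.
- The arm moves only by the tool send_rows, never from a script. Its argument "commands" is text: rows parted by semicolons, each of 5 numbers parted by spaces: the finger opening in mm, from 0 to 85.4, then the shift along the tool's x, y, z each as a share of 0.02 m, from -1 to 1, then the turn about the tool's z as a share of 4 degrees, from -1 to 1. In form: grip dx dy dz spin; .... A call has 1 to 20 rows; each row shifts and turns the commanded pose from where the row before left it, along the tool's axes as they then stand; what a row does not reach is not made up. A row lasts 1/12 s, in which the tool goes at most 41.7 mm and 7.16 degrees, less where a joint would pass 70% of its speed; a pose out of reach is approached as far as the arm can. A call with a number of a shift or a turn outside -1 to 1 is refused whole. A call with a gripper value outside its range is refused whole. The fingers move at their own pace and stop on an object; "grip_force" is the grip in N (left out, the last holds). Time passes only in rows, so rows that do not move let the fingers close. It gives the time, the measured TCP pose, the force, the opening and the grip force at its end, in the units of the state.
- readout.sense(): the state, without advancing time (a new reading comes with each control period).
- cams.snapshot(name): name is "scene" or "top" or "wrist"; returns a dict with "pixels" (480x640x3 uint8, red, green, blue), "intrinsics" (3x3 intrinsics, pixels), "dist" ([k1, k2, p1, p2, k3] as OpenCV has them; the pictures are not rectified), "eye" and "rotation" of the camera in the world. Camera axes: x right, y down, z forward; pixel columns grow to the right and rows downward; lengths in m; the calibration is good to about 2 mm. A picture is of the moment at which its call begins. There is no depth.
- sign_off(): hands the job in; it is judged then, once.
The state is a dict: "t": time; "q": joint angles; "qd": joint speeds; "tau": joint torques, N m; "tcp_pos": TCP position; "tool_rot": TCP orientation; "force": force on the tool from outside, world axes, zero at the start; "ft_torque": the same for the moment, N m; "finger_gap": opening from 0.0 (shut) to 1.0 (fully open); "gripper_force": force on a finger pad.
Only numpy, scipy, OpenCV 4.12 (cv2) and the standard library are available. Lean on these libraries where they do the work, as an engineer would, in place of code of your own. Each camera call takes 0.05 s, during which the arm holds its last target. There are 200 camera calls.

## Task

The fence of the board-squaring jig lacks its middle block. Lift the orange block out of its green holder by its two ends, stand it upright on the open bench top and let go, then take it again across its two long sides and press it down onto the two white studs in the gap of the fence until it is fully home, its underside flat on the jig's plate and its top level with the blue blocks. Press it in, do not drop or slam it. Leave the tape, the little grey box, the marker and the white bottle where they are.

Things in the scene. Friction and masses are not known exactly. Their poses are not given: they have to be found in the camera images.
- block_center (a point): Centre (half-way up) of the loose orange block: 64 mm long (its x axis), 36 mm wide (y), 45 mm high (z up), about 60 g, plain top. It fits either way round. It starts upright in the holder with its long axis along the holder's x.
- block: The same orange block; origin at the centre of its underside, same axes. Hollow below: two sockets, each 24 x 24 mm and 20 mm deep, side by side along x, their centres 14.5 mm either side of the middle, in walls about 6 mm thick.
- holder: Fixed green cradle, 46 mm long (x) by 62 wide (y) by 54 high, origin under its centre. The block stands on its floor, 10 mm above the bench, between two walls as high as itself with 3 mm to spare at each long side: no room for fingers. The ends are open and the block overhangs them by 9 mm each, so it is taken by its ends (64 mm) from above and lifted straight out by 50 mm or more.
- jig: Squaring jig fixed to the bench, origin under its centre: aluminium plate 90 mm (x) by 236 mm (y), 12 mm thick, with a fence along y down its middle: two fixed blue blocks, each 64 mm long, 36 wide and 45 high above the plate, 72 mm apart. That gap leaves the orange block 4 mm at each end (no room for fingers); its long sides are open.
- gap (a point): Centre of the gap in the fence, on the plate's top face (12 mm above the bench); axes as the jig's. Two white round studs stand at y = -14.5 and +14.5 mm, 21 mm thick, 16 high, tapered at the top, with spring cheeks that grip the block. The block's long axis goes along y. Set on, it stops some 7 mm short; a push of 10 to 20 N drives it home (centre 22.5 mm above this point), where friction keeps it.
- tape: Loose roll of masking tape lying flat, 104 x 102 x 25 mm, origin under its centre; leave alone.
- small_box: Loose little open grey box, 62 x 62 x 45 mm, origin under its centre; leave alone.
- marker: Loose black marker with a green cap lying on the bench, 131 mm long (x axis), 14 mm thick, origin under its middle; leave alone.
- glue_bottle: Loose white bottle with a black cap, standing, 49 mm across, 114 mm high, origin under its centre; leave alone.
Mind the look-alikes: they are no part of the job. Of the things that look like the block, the smallest one is meant.

How it is judged:
By the outcome, as a careful person would: the job done as asked, in the order asked, and still so for the second after the job is handed in, with the robot touching nothing.
It also fails if it takes over 58 s, if anything falls off the work surface, if the arm or the gripper's body presses on something with over 40 N, if the wrist force passes 120 N, or if a joint passes its speed limit or range.

## Working session

There is one attempt and no reset: what is moved stays moved. The work goes in short steps, Python scripts to look and compute and a tool call to move; the robot and the scene stay as the last step left them, time stands still between calls to the robot, and variables do not carry over. Pictures are saved under pics/ and viewed, at most 10 in all, crops included, and the job is handed in when it is done.

Besides the shell and the picture viewer there is one more tool, called after "Emit:" by a JSON object that holds its "fn" and its "kwargs". send_rows: Moves the arm, as the interface text tells. Its arguments: {"type":"object","properties":{"commands":{"type":"string"},"grip_force":{"type":"number"}},"required":["commands"]}

```bash
mkdir -p pics; ls; python3 - <<'E'
from station import readout,cams
import cv2,numpy as np
s=readout.sense(); print({k:np.round(v,3).tolist() for k,v in s.items()})
for n in("scene","top"):
    c=cams.snapshot(n); cv2.imwrite(f"pics/{n}1.png",c["pixels"][:,:,::-1]); print(n,c["intrinsics"],c["dist"],c["eye"],c["rotation"])
E
```

```text
pics
{'t': 0.0, 'q': [0.954, 0.528, 1.434, 0.0, 1.181, -0.179], 'qd': [0.001, 0.0, 0.0, 0.002, 0.0, -0.002], 'tau': [-0.001, -44.235, -17.802, -0.0, 0.008, 0.0], 'tcp_pos': [0.264, 0.565, 0.212], 'tool_rot': [0.217, 0.976, -0.001, -0.0], 'force': [0.52, 0.567, 0.453], 'ft_torque': [-0.026, 0.083, -0.014], 'gripper_force': 0.0, 'finger_gap': 0.996}
scene [[445.72752713   0.         326.29816869]
 [  0.         445.72752713 242.98863209]
 [  0.           0.           1.        ]] [-0.0359787  0.         0.         0.         0.       ] [0.34717796 0.56420455 0.77465462] [-0.20416928  0.92129374 -0.32363859  0.06921575]
top [[442.55068893   0.         319.64733361]
 [  0.         442.55068893 240.40338798]
 [  0.           0.           1.        ]] [-0.09610774  0.          0.          0.          0.        ] [0.41931239 0.0360258  0.89078619] [ 0.70522739 -0.70297186  0.07369407 -0.0552637 ]
```

View pics/top1.png

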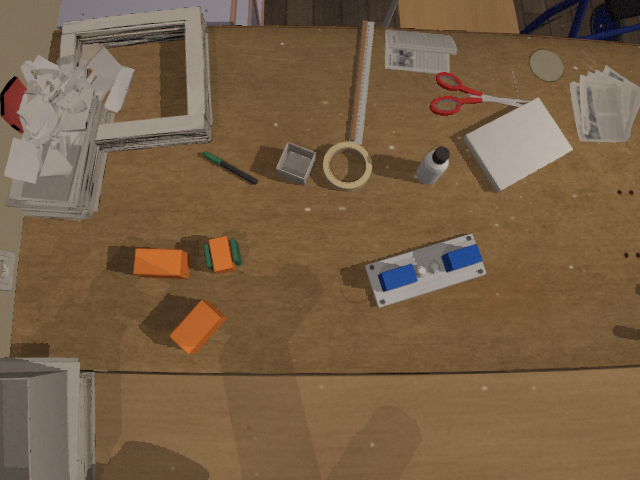

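View pics/scene1.png

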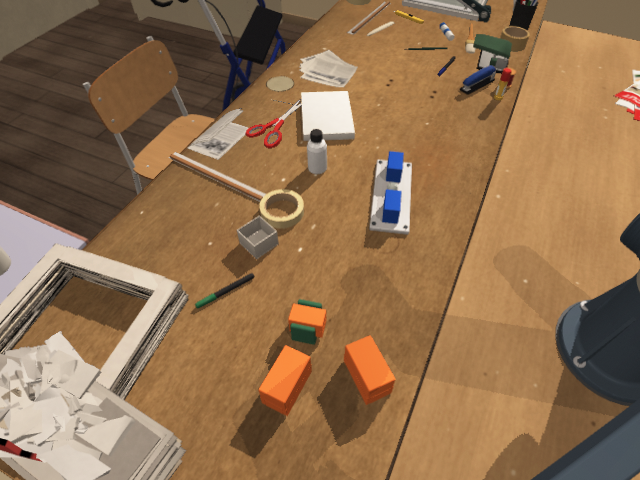

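The top view shows the orange block in its green holder at about (221,254), with two larger look-alikes at (161,263) and (198,327). The jig's blue blocks are at (398,278) and (463,257), with studs near (428,268). The marker is at (230,168), the grey box at (296,164), the tape at (347,165) and the bottle at (432,165).

```bash
cat > h.py <<'E'
from station import readout,cams
import cv2,numpy as np
from scipy.spatial.transform import Rotation as R
def cast(c,uv,z):
    n=cv2.undistortPoints(np.float64(uv).reshape(-1,1,2),c["intrinsics"],np.float64(c["dist"])).reshape(-1,2)
    d=R.from_quat(c["rotation"]).apply(np.c_[n,np.ones(len(n))]); e=np.array(c["eye"])
    return e+d*((z-e[2])/d[:,2])[:,None]
def blobs(c,lo,hi,amin=60):
    m=cv2.inRange(cv2.cvtColor(c["pixels"],cv2.COLOR_RGB2HSV),lo,hi)
    return [k for k in cv2.findContours(m,cv2.RETR_EXTERNAL,cv2.CHAIN_APPROX_NONE)[0] if cv2.contourArea(k)>amin]
def rect(c,k,z):
    p=cast(c,k.reshape(-1,2),z)[:,:2]*1000
    (x,y),(w,h),a=cv2.minAreaRect(np.float32(p))
    if w<h: w,h,a=h,w,a+90
    return np.round([x,y,w,h,(a+90)%180-90],1)  # mm, long-axis angle deg
E
python3 - <<'E'
from h import *
for n in("top","scene"):
    c=cams.snapshot(n)
    # top faces brighter than sides
    for nm,lo,hi,z in(("or",(5,150,60),(20,255,255),.055),("orbright",(5,150,190),(20,255,255),.055),("blue",(105,150,60),(125,255,255),.057),("bluebright",(105,150,140),(125,255,255),.057),("green",(60,100,20),(90,255,255),.054)):
        for k in blobs(c,lo,hi): print(n,nm,k.reshape(-1,2).mean(0).round(),rect(c,k,z))
    p={"top":[(420,271),(434,267),(221,254)],"scene":[]}[n]
    if p: print(cast(c,p,.028).round(3))
c=cams.snapshot("top"); h=cv2.cvtColor(c["pixels"],cv2.COLOR_RGB2HSV)
for u,v in((221,250),(229,268),(400,272),(402,286),(463,252),(466,265)): print(u,v,h[v,u])
im=c["pixels"][:,:,::-1]
cv2.imwrite("pics/crop.png",np.hstack([cv2.resize(im[215:295,170:270],None,fx=4,fy=4,interpolation=2),cv2.resize(im[225:305,380:480],None,fx=4,fy=4,interpolation=2)]))
E
```

```text
top or [197. 326.] [409.2 242.6 100.9  63.8 -41.5]
top or [163. 263.] [528.2 312.7 123.5  59.6  88.3]
top or [221. 255.] [545.4 201.3  72.3  43.   13.6]
top orbright [161. 258.] [531.1 324.4  87.   45.9  88.8]
top orbright [220. 253.] [548.1 204.3  60.1  32.5  12.9]
top blue [397. 277.] [ 503.4 -133.8   70.2   34.1  -73.6]
top blue [462. 258.] [ 541.3 -260.8   75.    34.1  -73.6]
top blue [610.  32.] [1070.8 -666.1  176.    13.1  -71.7]
top bluebright [399. 276.] [ 504.6 -138.    61.4   32.1  -73.4]
top bluebright [465. 256.] [ 543.3 -267.8   60.2   32.   -73.2]
top green [235. 252.] [552.4 175.6  49.3  12.6  12.5]
top green [212. 158.] [741.3 229.1  38.9  10.8  58.6]
[[ 0.518 -0.185  0.028]
 [ 0.526 -0.214  0.028]
 [ 0.55   0.208  0.028]]
scene or [285. 380.] [526.  332.7 110.4  66.6  89.4]
scene or [368. 369.] [408.9 257.  110.2  68.2 -40.5]
scene or [306. 319.] [543.6 217.9  71.5  58.9  11.6]
scene or [201. 169.] [954.4 -36.4 198.7   9.   -6.6]
scene or [432. 164.] [ 467.  -291.6  195.3   91.9   88.5]
scene or [505.  84.] [ 363.6 -730.6  195.1   38.6  -89.5]
scene or [108.  80.] [
[... 247 characters left out ...]
7.9 207.5  63.9  35.8  12.6]
scene blue [391. 206.] [ 499.9 -115.2   98.6   34.7  -74.3]
scene blue [394. 166.] [ 537.9 -242.   105.1   34.3  -75. ]
scene blue [479.  75.] [ 443.1 -739.1  136.6   23.7   62.8]
scene blue [275.  52.] [1059.8 -591.5  171.5   12.   -72. ]
scene bluebright [392. 200.] [ 504.4 -133.2   61.4   33.1  -73.6]
scene bluebright [395. 160.] [ 543.1 -263.3   61.3   33.4  -73.9]
scene green [302. 334.] [538.6 245.4  48.5  29.5  12. ]
scene green [309. 304.] [554.7 184.9  42.6   8.   12.1]
scene green [206. 301.] [734.1 261.9  39.6  11.2  57.9]
221 250 [ 12 193 194]
229 268 [ 12 206 162]
400 272 [109 184 144]
402 286 [120  14 125]
463 252 [110 192 142]
466 265 [109 198 130]
```

View pics/crop.png

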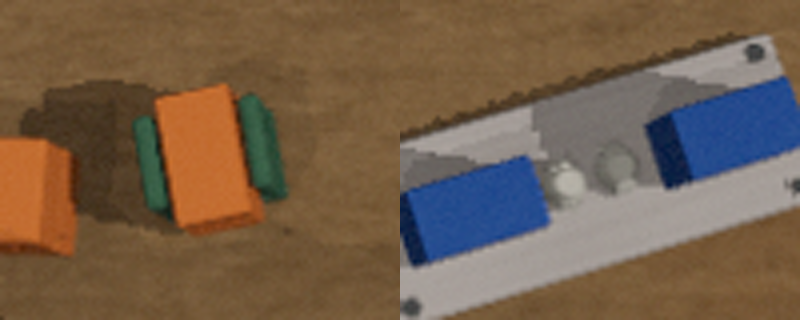

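The crop shows the block's top between the green walls and the two studs in the gap between the blue blocks. From both cameras, the block is at about (548,206) mm with its long axis at 12.6°. The gap is at about (524,-200.5) mm with jig yaw 16.5°.

Emit:
{"fn": "send_rows", "kwargs": {"commands": "85 -1 -0.5 0 0;85 -1 -0.5 0 0;85 -1 -0.5 0 0;85 -1 -0.5 0 0;85 -1 -0.5 0 0;85 -1 -0.5 0 0;85 -1 -0.5 0 0;85 -1 -0.5 0 0;85 -1 -0.5 0 0;85 -1 -0.5 0 0;85 -1 -0.5 0 0;85 -1 -0.5 0 0;85 -1 -0.5 0 0;85 -1 -0.5 0 0;85 -1 -0.5 0 0;85 -1 -0.5 0 0;85 -1 -0.5 0 0;85 -1 -0.5 0 0;85 -1 -0.5 0 0;85 -1 -0.5 0 0", "grip_force": 60}}

```text
t: 1.92
tcp_pos: [0.5429, 0.2144, 0.2127]
tool_rot: [0.217, 0.976, -0.0, -0.0]
force: [0.3, 0.4, 0.6]
finger_gap: 0.997
gripper_force: 0.0
```

Emit:
{"fn": "send_rows", "kwargs": {"commands": "85 0 0 0 1;85 0 0 0 1;85 0 0 0 1;85 0 0 0 1;85 0 0 0 1;85 0 0 0 1;85 0 0 0 1;85 0 0 0 1;85 0 0 0 1;85 0 0 0 1;85 0 0 0 1;85 0 0 0 1;85 0 0 0 1;85 0 0 0 0;85 0 0 0 0;85 0 0 0 0"}}

```text
t: 3.25
tcp_pos: [0.5423, 0.2153, 0.2126]
tool_rot: [0.623, 0.783, -0.0, -0.0]
force: [0.4, -0.9, 0.1]
finger_gap: 0.992
gripper_force: 0.0
```

```bash
cat >> h.py <<'E'
def go(x,y,ang):  # mm, tool-y angle deg: needed shift in present tool axes (mm), spin deg
    s=readout.sense(); M=R.from_quat(s["tool_rot"]).as_matrix(); p=np.array(s["tcp_pos"])*1000
    a=np.degrees(np.arctan2(M[1,1],M[0,1])); d=M.T@np.r_[x-p[0],y-p[1],0]
    print("t",s["t"],"tcp",p.round(1),"yang",round(a,1),"shift",d.round(1),"spin",round((a-ang+90)%180-90,1),"F",np.round(s["force"],1),"gap",s["finger_gap"])
E
python3 - <<'E'
from h import *
go(548,206,12.6)
c=cams.snapshot("wrist"); cv2.imwrite("pics/w1.png",c["pixels"][:,:,::-1])
for k in blobs(c,(5,150,60),(20,255,255)): print(k.reshape(-1,2).mean(0).round(),cv2.boundingRect(k),rect(c,k,.055))
h=cv2.cvtColor(c["pixels"],cv2.COLOR_RGB2HSV)
for k in blobs(c,(5,150,190),(20,255,255)): print(k.reshape(-1,2).mean(0).round(),cv2.boundingRect(k),rect(c,k,.055))
E
```

```text
t 3.25 tcp [542.3 215.3 212.6] yang 13.0 shift [-10.4   3.4  -0. ] spin 0.4 F [ 0.4 -0.9  0.1] gap 0.9922108694564115
[429. 452.] (407, 437, 46, 35) [702.5   1.5  48.   27.4  77.8]
[320. 225.] (0, 0, 640, 461) [560.2 161.6 600.1 397.7  13. ]
[277. 441.] (271, 427, 11, 25) [558.1 -16.6  29.2   9.5 -79. ]
[265. 421.] (254, 394, 24, 58) [544.4  -0.7  68.6  19.1 -89.1]
[219. 392.] (213, 381, 15, 23) [498.5  24.2  24.1  11.7 -87.4]
[101. 346.] (76, 326, 49, 44) [387.4  46.6  40.4  31.4 -13.2]
[397. 330.] (382, 322, 29, 21) [636.1 123.   22.7  16.3  37.7]
[ 61. 333.] (58, 320, 9, 26) [355.4  54.3  25.1   7.  -88.1]
[564. 310.] (557, 296, 16, 25) [769.5 173.7  22.9  10.4 -86.9]
[551. 302.] (541, 288, 23, 33) [751.6 175.8  31.9  14.7  82.8]
[503. 277.] (494, 267, 17, 20) [707.5 189.3  16.9   9.   60. ]
[609. 277.] (599, 266, 21, 27) [790.8 207.8  24.6  14.9  89.4]
[168. 264.] (164, 256, 10, 17) [438.2 139.2  15.7   5.8  86.6]
[597. 268.] (577, 251, 47, 41) [782.3 211.9  35.7  32.  -77.3]
[549. 253.] (512, 214, 75, 76) [737.5 217.   75.9  32.5  59.9]
[227. 179.] (223, 171, 9, 18) [473.  218.6  13.3   5.2  85.8]
[591. 192.] (580, 170, 24, 45) [746.1 271.8  34.6  15.6 -82.6]
[525.  66.] (519, 55, 15, 25) [662.7 345.2  16.8   5.7  84.4]
[495.  55.] (482, 22, 30, 71) [639.8 345.7  47.7  10.4  86.2]
[103.  28.] (99, 19, 9, 19) [372.9 303.4  12.4   4.2  79. ]
[555.  23.] (546, 9, 17, 29) [673.2 375.5  17.8  11.  -67.5]
[603.  16.] (597, 5, 15, 27) [703.5 387.6  16.5   9.1 -89.8]
[375. 117.] (63, 0, 562, 324) [554.3 236.6 421.3 245.1  12.7]
[ 28. 200.] (0, 0, 66, 410) [324.4 135.9 359.1  46.7  89.7]
```

View pics/w1.png

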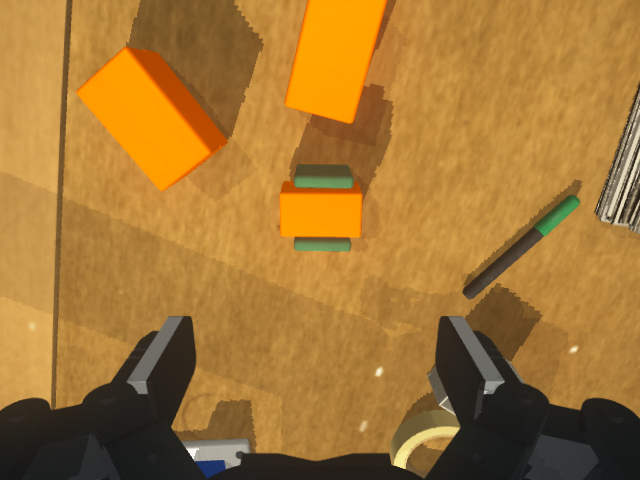

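The wrist view shows the block in its holder at (321,213), with its top face spanning roughly columns 280–362 and rows 192–237. The two look-alikes are farther up and the marker is at (520,245).

```bash
python3 - <<'E'
from h import *
c=cams.snapshot("wrist"); h=cv2.cvtColor(c["pixels"],cv2.COLOR_RGB2HSV)
print("eye",np.round(c["eye"],3)); print(h[176:244:3,320].tolist())
for k in blobs(c,(5,235,225),(22,255,255),300):
    print(k.reshape(-1,2).mean(0).round(),cv2.boundingRect(k),rect(c,k,.055))
E
```

```text
eye [0.524 0.295 0.373]
[[32, 107, 95], [49, 98, 141], [51, 99, 150], [52, 96, 154], [14, 217, 161], [12, 255, 188], [15, 255, 251], [18, 255, 255], [18, 255, 255], [18, 255, 255], [18, 255, 255], [19, 255, 255], [18, 255, 255], [18, 255, 255], [18, 255, 255], [18, 255, 255], [19, 255, 255], [19, 255, 255], [19, 255, 255], [19, 255, 255], [15, 255, 238], [18, 147, 104], [34, 103, 116]]
[320. 214.] (279, 193, 83, 44) [548.5 207.1  63.2  34.6  13. ]
[146. 122.] (76, 48, 136, 143) [408.4 246.   93.2  50.6 -40.3]
[335.  55.] (285, 0, 102, 124) [530.9 321.4  83.7  51.2  88.5]
```

Emit:
{"fn": "send_rows", "kwargs": {"commands": "85 -0.47 0.21 0 0;85 0 0 1 0;85 0 0 1 0;85 0 0 1 0;85 0 0 1 0;85 0 0 1 0;85 0 0 1 0;85 0 0 1 0;85 0 0 0.7 0;85 0 0 0.6 0;85 0 0 0.5 0;85 0 0 0.45 0;85 0 0 0 0;85 0 0 0 0"}}

```text
t: 4.52
tcp_pos: [0.5487, 0.207, 0.0276]
tool_rot: [0.623, 0.782, -0.0, -0.0]
force: [-0.4, -0.0, -0.3]
finger_gap: 0.996
gripper_force: 0.0
```

```bash
python3 -c "
from h import *
go(548.5,207,13)"
```

```text
t 4.5167 tcp [548.7 207.   27.6] yang 12.9 shift [ 0.  -0.2  0. ] spin -0.1 F [-0.4 -0.  -0.3] gap 0.9962430451982163
```

Close, then check.

Emit:
{"fn": "send_rows", "kwargs": {"commands": "70 0 0 0 0;66 0 0 0 0;60 0 0 0 0;60 0 0 0 0;60 0 0 0 0;60 0 0 0 0;60 0 0 0 0;60 0 0 0 0", "grip_force": 50}}

```text
t: 5.18
tcp_pos: [0.5492, 0.2073, 0.0295]
tool_rot: [0.623, 0.782, 0.001, 0.001]
force: [-0.8, -0.9, 5.1]
finger_gap: 0.711
gripper_force: 49.4
```

Emit:
{"fn": "send_rows", "kwargs": {"commands": "55 0 0 -0.3 0;55 0 0 -0.6 0;55 0 0 -1 0;55 0 0 -1 0;55 0 0 -1 0;55 0 0 -0.6 0;55 0 0 -0.3 0;55 0 0 0 0"}}

```text
t: 5.85
tcp_pos: [0.5498, 0.2074, 0.1261]
tool_rot: [0.623, 0.782, 0.002, 0.001]
force: [-0.4, -0.5, -0.5]
finger_gap: 0.703
gripper_force: 54.1
```

```bash
python3 - <<'E'
from h import *
go(510,30,13)
c=cams.snapshot("wrist"); cv2.imwrite("pics/w2.png",c["pixels"][:,:,::-1])
E
```

```text
t 5.85 tcp [549.8 207.4 126.1] yang 12.9 shift [-164.   -78.5   -0.3] spin -0.1 F [-0.4 -0.5 -0.5] gap 0.7033210606590116
```

View pics/w2.png

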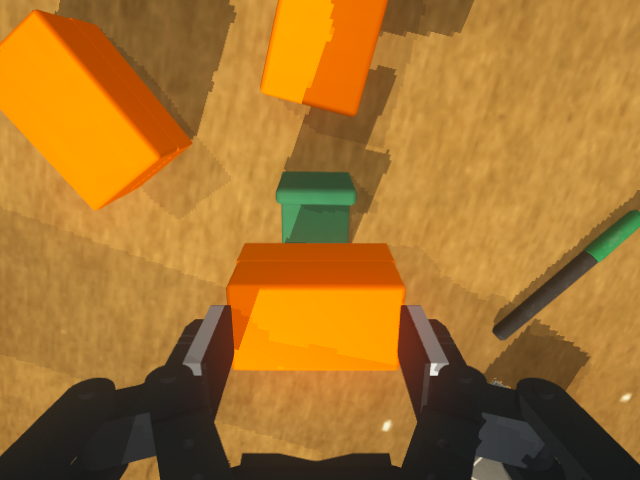

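The block hangs level between the pads at (316,325) and the holder below it is empty. Next I carry it and turn it.

Emit:
{"fn": "send_rows", "kwargs": {"commands": "55 -0.4 -0.2 0 0;55 -0.8 -0.4 0 0;55 -1 -0.5 0 0;55 -1 -0.5 0 0;55 -1 -0.5 0 0;55 -1 -0.45 0 0;55 -1 -0.45 0 0;55 -1 -0.45 0 0;55 -0.6 -0.25 0 0;55 -0.4 -0.2 0 0;55 0 0 0 0"}}

```text
t: 6.82
tcp_pos: [0.508, 0.0282, 0.1229]
tool_rot: [0.624, 0.781, -0.001, -0.001]
force: [0.5, 0.9, -1.2]
finger_gap: 0.709
gripper_force: 54.1
```

Emit:
{"fn": "send_rows", "kwargs": {"commands": "55 0 0 0 0.5;55 0 0 0 1;55 0 0 0 1;55 0 0 0 1;55 0 0 0 1;55 0 0 0 1;55 0 0 0 1;55 0 0 0 1;55 0 0 0 1;55 0 0 0 1;55 0 0 0 1;55 0 0 0 1;55 0 0 0 1;55 0 0 0 1;55 0 0 0 1;55 0 0 0 1;55 0 0 0 1;55 0 0 0 1;55 0 0 0 1;55 0 0 0 1"}}

```text
t: 8.48
tcp_pos: [0.5088, 0.0308, 0.1232]
tool_rot: [0.977, 0.215, -0.0, -0.0]
force: [1.0, -0.0, -0.6]
finger_gap: 0.714
gripper_force: 54.1
```

Emit:
{"fn": "send_rows", "kwargs": {"commands": "55 0 0 0 1;55 0 0 0 1;55 0 0 0.5 0.1;55 0 0 1 0;55 0 0 1 0;55 0 0 1 0;55 0 0 0.6 0;55 0 0 0.3 0;55 0 0 0.2 0;55 0 0 0 0;55 0 0 0 0"}}

```text
t: 9.4
tcp_pos: [0.5095, 0.03, 0.0318]
tool_rot: [0.99, 0.144, 0.0, 0.0]
force: [0.6, -0.0, -0.9]
finger_gap: 0.706
gripper_force: 54.2
```

```bash
python3 - <<'E'
from h import *
go(510,30,-73.5)
c=cams.snapshot("scene"); cv2.imwrite("pics/s2.png",cv2.resize(c["pixels"][150:390,200:520,::-1],None,fx=2.4,fy=2.4))
E
```

```text
t 9.4 tcp [509.5  30.   31.8] yang -73.4 shift [0.5 0.1 0. ] spin 0.1 F [ 0.6 -0.  -0.9] gap 0.7064159190833312
```

View pics/s2.png

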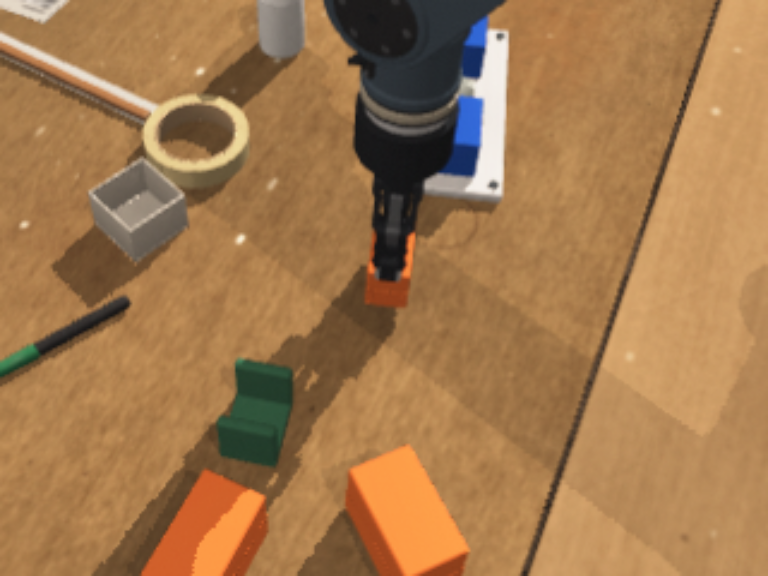

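The block is held just above the bench at about (390,270) in the crop, and everything else is where it was. I lower it gently.

Emit:
{"fn": "send_rows", "kwargs": {"commands": "55 0 0 0.25 0;55 0 0 0.15 0;55 0 0 0.1 0;55 0 0 0 0;55 0 0 0 0"}}

```text
t: 9.87
tcp_pos: [0.5092, 0.0298, 0.0217]
tool_rot: [0.99, 0.144, -0.0, -0.0]
force: [0.3, -0.2, -0.0]
finger_gap: 0.711
gripper_force: 54.2
```

Emit:
{"fn": "send_rows", "kwargs": {"commands": "55 0 0 0.05 0;55 0 0 0.05 0;55 0 0 0 0"}}

```text
t: 10.12
tcp_pos: [0.5093, 0.0298, 0.0197]
tool_rot: [0.99, 0.144, 0.0, 0.0]
force: [0.2, -0.5, -1.6]
finger_gap: 0.707
gripper_force: 54.3
```

Emit:
{"fn": "send_rows", "kwargs": {"commands": "55 0 0 0.05 0;55 0 0 0 0"}}

```text
t: 10.28
tcp_pos: [0.5094, 0.0298, 0.0195]
tool_rot: [0.99, 0.144, 0.0, 0.0]
force: [-1.1, 0.2, 6.4]
finger_gap: 0.709
gripper_force: 56.5
```

Emit:
{"fn": "send_rows", "kwargs": {"commands": "55 0 0 0.05 0;55 0 0 0 0"}}

```text
t: 10.45
tcp_pos: [0.5094, 0.0299, 0.0194]
tool_rot: [0.99, 0.144, 0.001, 0.0]
force: [-2.6, 0.4, 14.4]
finger_gap: 0.709
gripper_force: 58.4
```

Emit:
{"fn": "send_rows", "kwargs": {"commands": "68 0 0 0 0;76 0 0 0 0;85 0 0 0 0;85 0 0 0 0;85 0 0 0 0;85 0 0 0 0;85 0 0 -0.3 0;85 0 0 -0.8 0;85 0 0 -1 0;85 0 0 -1 0;85 0 0 -1 0;85 0 0 -1 0;85 0 0 -1 0;85 0 0 -1 0;85 0 0 0 0;85 0 0 0 0"}}

```text
t: 11.78
tcp_pos: [0.5099, 0.0298, 0.1609]
tool_rot: [0.99, 0.144, 0.001, 0.0]
force: [0.3, 0.0, -0.5]
finger_gap: 0.994
gripper_force: 0.0
```

Emit:
{"fn": "send_rows", "kwargs": {"commands": "85 0 0 0 -0.5;85 0 0 0 -1;85 0 0 0 -1;85 0 0 0 -1;85 0 0 0 -1;85 0 0 0 -1;85 0 0 0 -1;85 0 0 0 -1;85 0 0 0 -1;85 0 0 0 -1;85 0 0 0 -1;85 0 0 0 -1;85 0 0 0 -1;85 0 0 0 -1;85 0 0 0 -1;85 0 0 0 -1;85 0 0 0 -1;85 0 0 0 -1;85 0 0 0 -1;85 0 0 0 -1"}}

```text
t: 13.45
tcp_pos: [0.508, 0.03, 0.1582]
tool_rot: [0.677, 0.736, -0.001, -0.001]
force: [-0.4, 0.4, -0.4]
finger_gap: 0.995
gripper_force: 0.0
```

Emit:
{"fn": "send_rows", "kwargs": {"commands": "85 0 0 0 -1;85 0 0 0 -1;85 0 0 0 -1;85 0 0 0 0;85 0 0 0 0"}}

```text
t: 13.87
tcp_pos: [0.5083, 0.0299, 0.1586]
tool_rot: [0.599, 0.801, -0.001, -0.001]
force: [0.5, 0.2, -0.6]
finger_gap: 0.991
gripper_force: 0.0
```

```bash
python3 - <<'E'
from h import *
go(510,30,16.5)
c=cams.snapshot("wrist"); cv2.imwrite("pics/w3.png",c["pixels"][:,:,::-1])
for k in blobs(c,(5,235,225),(22,255,255),300): print(cv2.boundingRect(k),rect(c,k,.045))
E
```

```text
t 13.8667 tcp [508.3  29.9 158.6] yang 16.4 shift [-0.4  1.6 -0. ] spin -0.1 F [ 0.5  0.2 -0.6] gap 0.9913313662897297
(290, 174, 54, 89) [508.9  30.3  61.4  35.3 -73.5]
```

View pics/w3.png

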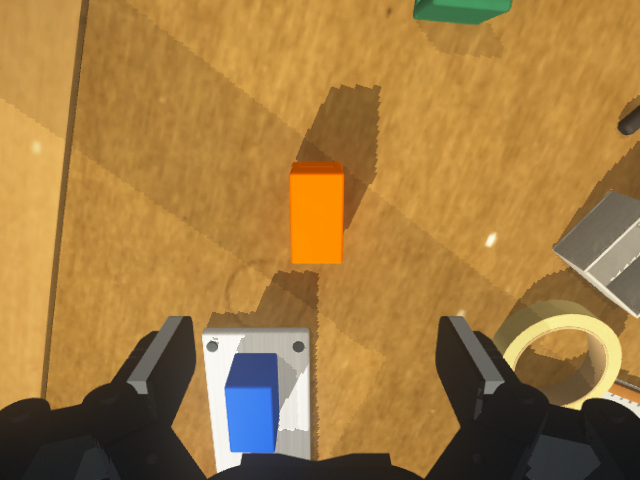

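The block stands upright at (317,213) in the image, world (509,30), and is square to the tool. Next I take it across its long sides.

Emit:
{"fn": "send_rows", "kwargs": {"commands": "85 0 0.05 1 0;85 0 0 1 0;85 0 0 1 0;85 0 0 1 0;85 0 0 1 0;85 0 0 0.8 0;85 0 0 0.6 0;85 0 0 0.4 0;85 0 0 0.2 0;70 0 0 0 0;60 0 0 0 0;50 0 0 0 0;42 0 0 0 0;38 0 0 0 0;30 0 0 0 0;30 0 0 0 0;30 0 0 0 0;30 0 0 0 0", "grip_force": 80}}

```text
t: 15.42
tcp_pos: [0.5104, 0.03, 0.0209]
tool_rot: [0.598, 0.801, 0.0, 0.0]
force: [-2.0, -0.3, 6.9]
finger_gap: 0.384
gripper_force: 78.8
```

Emit:
{"fn": "send_rows", "kwargs": {"commands": "28 0 0 0 0;28 0 0 0 0;28 0 0 0 0;28 0 0 0 0"}}

```text
t: 15.75
tcp_pos: [0.5104, 0.0301, 0.0208]
tool_rot: [0.598, 0.801, 0.0, 0.0]
force: [-1.0, -0.3, 7.5]
finger_gap: 0.39
gripper_force: 78.8
```

Emit:
{"fn": "send_rows", "kwargs": {"commands": "28 0 0 -0.3 0;28 0 0 -0.7 0;28 0 0 -1 0;28 0 0 -1 0;28 0 0 -1 0;28 0 0 -1 0;28 0 0 -1 0;28 0 0 -0.7 0;28 0 0 -0.3 0;28 0 0 0 0"}}

```text
t: 16.58
tcp_pos: [0.5112, 0.03, 0.1614]
tool_rot: [0.598, 0.801, 0.001, 0.002]
force: [-0.1, -0.1, -1.0]
finger_gap: 0.383
gripper_force: 79.6
```

Emit:
{"fn": "send_rows", "kwargs": {"commands": "28 -0.4 -0.1 0 0;28 -0.8 -0.15 0 0;28 -1 -0.2 0 0;28 -1 -0.2 0 0;28 -1 -0.2 0 0;28 -1 -0.2 0 0;28 -1 -0.2 0 0;28 -1 -0.2 0 0;28 -1 -0.2 0 0;28 -1 -0.2 0 0;28 -1 -0.2 0 0;28 -1 -0.15 0 0;28 -1 -0.15 0 0;28 -1 -0.15 0 0;28 -1 -0.15 0 0;28 -0.7 -0.1 0 0;28 -0.4 0 0 0;28 0 0 0 0;28 0 0 0 0"}}

```text
t: 18.17
tcp_pos: [0.5439, -0.2784, 0.1589]
tool_rot: [0.598, 0.801, 0.0, -0.001]
force: [1.1, 0.7, -0.3]
finger_gap: 0.386
gripper_force: 79.6
```

```bash
python3 - <<'E'
from h import *
go(524,-200.5,16.5)
c=cams.snapshot("wrist"); cv2.imwrite("pics/w4.png",c["pixels"][:,:,::-1])
for lo in ((105,120,60),(105,150,150),(105,150,190)):
  for k in blobs(c,lo,(125,255,255),300): print(lo,cv2.boundingRect(k),rect(c,k,.057))
for k in blobs(c,(5,235,150),(22,255,255),300): print(cv2.boundingRect(k),rect(c,k,.045+.17-.0208))
E
```

```text
t 18.1667 tcp [ 543.9 -278.4  158.9] yang 16.5 shift [80.4  3.1  0.2] spin -0.0 F [ 1.1  0.7 -0.3] gap 0.3856830436994973
(105, 120, 60) (292, 149, 57, 61) [ 538.5 -249.2   37.8   35.2  -73.5]
(105, 120, 60) (289, 0, 64, 37) [ 512.4 -161.6   35.1   18.4   16.5]
(105, 150, 150) (292, 157, 57, 53) [ 539.2 -251.5   34.9   32.9   16.5]
(105, 150, 150) (289, 0, 64, 37) [ 512.4 -161.6   35.1   18.4   16.5]
(105, 150, 190) (292, 158, 56, 52) [ 539.1 -251.8   34.5   32.3   16.5]
(105, 150, 190) (289, 0, 63, 29) [ 511.5 -159.7   34.5   14.3   16.5]
(265, 245, 102, 153) [ 542.1 -271.3   57.8   32.3  -73.6]
```

View pics/w4.png

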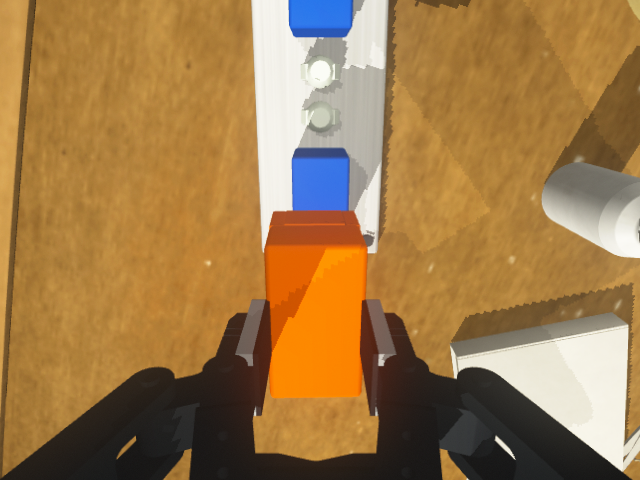

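The held block covers rows 212–398. Beyond it are the studs at (320,71) and (320,117), with blue-block edges at row ~157 (lower one) and row ~30–37 (upper one).

```bash
python3 - <<'E'
from h import *
c=cams.snapshot("wrist"); e=np.array(c["eye"])*1000; print("eye",e.round(1))
ux=np.array([-np.sin(np.radians(16.5)),np.cos(np.radians(16.5))]); uy=np.array([ux[1],-ux[0]])  # tool x, tool y
g=np.array([524,-200.5])
def rel(uv,z): 
    p=cast(c,uv,z)[:,:2]*1000-g; return np.c_[p@ux,p@uy].round(1).tolist()
print("eye rel",(e[:2]-g)@ux,(e[:2]-g)@uy)
im=c["pixels"]; h=cv2.cvtColor(im,cv2.COLOR_RGB2HSV)
print("col V:",[(r,int(h[r,320,0]),int(h[r,320,2])) for r in list(range(24,42,2))+list(range(146,162,2))])
print("blue low edge cols top(165-200)",rel([(292.5,165),(349,165),(320,157.5)],.057))
print("blue up: ",rel([(289,15),(352,15),(320,37),(320,29)],.057),rel([(320,37)],.012))
g8=cv2.cvtColor(im,cv2.COLOR_RGB2GRAY)
print("stud tops",rel([(320,71),(320,117)],.028))
for k in blobs(c,(8,235,200),(25,255,255),300): print(cv2.boundingRect(k))
print([(r,*map(int,h[r,320])) for r in range(206,250,3)])
print("held top corners rel",rel([(267,247),(365,247),(271,398),(361,398)],.1831))
p=np.array(readout.sense()["tcp_pos"])[:2]*1000-g; print("tcp rel",p@ux,p@uy)
cv2.imwrite("pics/z.png",cv2.resize(im[0:260,230:410,::-1],None,fx=3,fy=2.3,interpolation=2))
E
```

```text
eye [ 521.  -199.2  320.1]
eye rel 2.0696969473134517 -2.483318502812514
col V: [(24, 108, 235), (26, 108, 234), (28, 109, 228), (30, 110, 182), (32, 110, 183), (34, 110, 182), (36, 111, 182), (38, 114, 206), (40, 23, 159), (146, 20, 189), (148, 112, 160), (150, 113, 121), (152, 113, 122), (154, 113, 122), (156, 113, 124), (158, 112, 162), (160, 110, 224)]
blue low edge cols top(165-200) [[-41.1, -16.8], [-41.0, 18.0], [-36.5, 0.1]]
blue up:  [[42.9, -17.5], [42.9, 17.6], [31.5, -0.2], [35.7, -0.2]] [[36.6, 0.2]]
stud tops [[14.6, 0.2], [-14.0, 0.3]]
(266, 245, 101, 153)
[(206, 111, 187, 231), (209, 111, 184, 230), (212, 8, 187, 166), (215, 8, 188, 167), (218, 8, 191, 167), (221, 8, 188, 159), (224, 11, 218, 220), (227, 9, 197, 167), (230, 9, 204, 170), (233, 9, 206, 170), (236, 9, 211, 173), (239, 10, 214, 174), (242, 10, 217, 176), (245, 11, 234, 208), (248, 12, 247, 227)]
held top corners rel [[-48.4, -19.1], [-48.4, 14.3], [-111.0, -19.8], [-111.0, 15.2]]
tcp rel -79.50742392349362 -2.796297830440258
```

View pics/z.png

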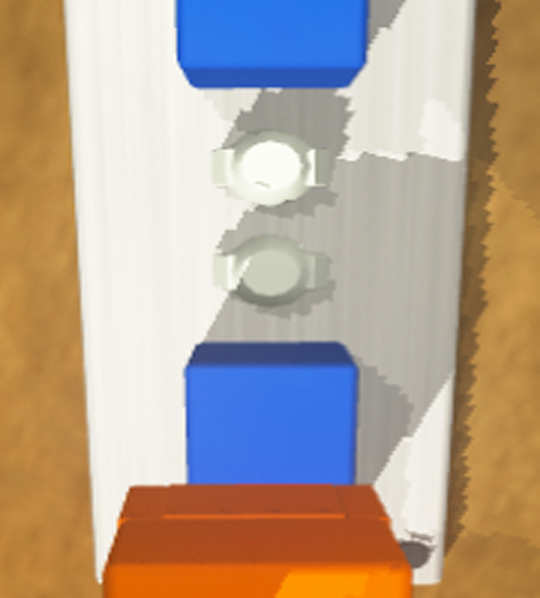

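The studs' midpoint and the blue edges agree with my gap estimate to within 0.5 mm, and the block is centred on the TCP. I move over the gap and come down part way.

Emit:
{"fn": "send_rows", "kwargs": {"commands": "28 0.3 0.1 0 0;28 0.7 0.04 0 0;28 0.95 0 0 0;28 0.95 0 0 0;28 0.7 0 0 0;28 0.35 0 0 0;28 0 0 0 0;28 0 0 0 0"}}

```text
t: 18.93
tcp_pos: [0.5251, -0.2021, 0.1601]
tool_rot: [0.598, 0.802, -0.0, 0.001]
force: [-0.7, 0.0, -0.4]
finger_gap: 0.385
gripper_force: 79.6
```

Emit:
{"fn": "send_rows", "kwargs": {"commands": "28 0 0 0.4 0;28 0 0 0.8 0;28 0 0 0.8 0;28 0 0 0.8 0;28 0 0 0.5 0;28 0 0 0.3 0;28 0 0 0 0;28 0 0 0 0"}}

```text
t: 19.6
tcp_pos: [0.5249, -0.2028, 0.0875]
tool_rot: [0.598, 0.801, -0.0, 0.0]
force: [0.2, -0.4, -0.5]
finger_gap: 0.384
gripper_force: 79.6
```

```bash
python3 -c "
from h import *
go(524,-200.5,16.5)"
```

```text
t 19.6 tcp [ 524.9 -202.8   87.5] yang 16.5 shift [ 2.5 -0.2 -0. ] spin -0.0 F [ 0.2 -0.4 -0.5] gap 0.38364940127627223
```

Emit:
{"fn": "send_rows", "kwargs": {"commands": "28 0.12 0 0 0;28 0 0 0.2 0;28 0 0 0.3 0;28 0 0 0.3 0;28 0 0 0.3 0;28 0 0 0 0;28 0 0 0 0"}}

```text
t: 20.18
tcp_pos: [0.5236, -0.1998, 0.065]
tool_rot: [0.598, 0.801, -0.0, -0.001]
force: [-1.1, 0.2, -2.0]
finger_gap: 0.384
gripper_force: 79.6
```

```bash
python3 -c "
from h import *
go(524,-200.5,16.5)"
```

```text
t 20.1833 tcp [ 523.6 -199.8   65. ] yang 16.5 shift [-0.8  0.2 -0. ] spin 0.0 F [-1.1  0.2 -2. ] gap 0.3838710524684127
```

Aligned to under 1 mm. I descend to the seat slowly.

Emit:
{"fn": "send_rows", "kwargs": {"commands": "28 -0.02 0 0.25 0;28 0 0 0.25 0;28 0 0 0.15 0;28 0 0 0.1 0;28 0 0 0.1 0;28 0 0 0.1 0;28 0 0 0 0"}}

```text
t: 20.77
tcp_pos: [0.5239, -0.2003, 0.0463]
tool_rot: [0.598, 0.801, -0.0, -0.0]
force: [0.3, 0.2, -1.8]
finger_gap: 0.384
gripper_force: 79.6
```

Emit:
{"fn": "send_rows", "kwargs": {"commands": "28 0 0 0.1 0;28 0 0 0.1 0;28 0 0 0.1 0;28 0 0 0 0;28 0 0 0 0"}}

```text
t: 21.18
tcp_pos: [0.5243, -0.2005, 0.0407]
tool_rot: [0.598, 0.801, 0.0, 0.0]
force: [0.8, -0.2, -1.7]
finger_gap: 0.385
gripper_force: 79.6
```

Emit:
{"fn": "send_rows", "kwargs": {"commands": "28 0 0 0.05 0;28 0 0 0.05 0;28 0 0 0.05 0;28 0 0 0 0"}}

```text
t: 21.52
tcp_pos: [0.5249, -0.2008, 0.0387]
tool_rot: [0.598, 0.801, 0.0, 0.001]
force: [0.6, 1.0, 5.5]
finger_gap: 0.389
gripper_force: 80.5
```

Emit:
{"fn": "send_rows", "kwargs": {"commands": "28 0 0 0.05 0;28 0 0 0.05 0;28 0 0 0.05 0;28 0 0 0 0"}}

```text
t: 21.85
tcp_pos: [0.5252, -0.2012, 0.0372]
tool_rot: [0.598, 0.801, 0.0, 0.002]
force: [-1.7, 0.3, 15.3]
finger_gap: 0.39
gripper_force: 81.6
```

Emit:
{"fn": "send_rows", "kwargs": {"commands": "28 0 0 0.05 0;28 0 0 0.05 0;28 0 0 0 0"}}

```text
t: 22.1
tcp_pos: [0.525, -0.2012, 0.0347]
tool_rot: [0.598, 0.801, -0.0, 0.002]
force: [-0.9, 0.4, 10.6]
finger_gap: 0.384
gripper_force: 81.0
```

Emit:
{"fn": "send_rows", "kwargs": {"commands": "28 0 0 0.05 0;28 0 0 0.05 0;28 0 0 0 0"}}

```text
t: 22.35
tcp_pos: [0.5249, -0.2013, 0.0328]
tool_rot: [0.598, 0.801, -0.0, 0.001]
force: [-1.3, 0.5, 12.8]
finger_gap: 0.385
gripper_force: 81.3
```

Emit:
{"fn": "send_rows", "kwargs": {"commands": "28 0 0 0.05 0;28 0 0 0.05 0;28 0 0 0 0"}}

```text
t: 22.6
tcp_pos: [0.525, -0.2014, 0.0327]
tool_rot: [0.598, 0.802, -0.0, 0.002]
force: [-4.4, 1.6, 25.4]
finger_gap: 0.387
gripper_force: 82.9
```

It stopped at the predicted home height with the force rising. I ease off, open and retreat.

Emit:
{"fn": "send_rows", "kwargs": {"commands": "28 0 0 -0.05 0;28 0 0 -0.05 0;40 0 0 0 0;50 0 0 0 0;60 0 0 0 0;70 0 0 0 0;70 0 0 0 0;70 0 0 0 0;70 0 0 -0.2 0;70 0 0 -0.5 0;70 0 0 -1 0;70 0 0 -1 0;70 0 0 -1 0;70 0 0 -1 0;70 0 0 -1 0;70 0 0 -1 0;70 0 0 0 0;70 0 0 0 0"}}

```text
t: 24.1
tcp_pos: [0.5248, -0.2009, 0.1665]
tool_rot: [0.598, 0.801, 0.0, 0.002]
force: [0.7, 0.2, -0.8]
finger_gap: 0.82
gripper_force: 0.0
```

```bash
python3 - <<'E'
from h import *
go(524,-200.5,16.5)
c=cams.snapshot("wrist"); cv2.imwrite("pics/w5.png",c["pixels"][:,:,::-1])
for k in blobs(c,(5,235,225),(22,255,255),300): print("or",cv2.boundingRect(k),rect(c,k,.057))
for k in blobs(c,(105,150,190),(125,255,255),300): print("bl",cv2.boundingRect(k),rect(c,k,.057))
c=cams.snapshot("scene"); cv2.imwrite("pics/s5.png",cv2.resize(c["pixels"][130:250,340:460,::-1],None,fx=5,fy=5,interpolation=2))
E
```

```text
t 24.1 tcp [ 524.8 -200.9  166.5] yang 16.5 shift [ 0.6 -0.7 -0. ] spin 0.0 F [ 0.7  0.2 -0.8] gap 0.8195363744441589
or (288, 175, 53, 89) [ 524.7 -200.7   60.7   34.4  -73.1]
bl (289, 272, 49, 77) [ 542.9 -265.6   60.9   34.   -73.6]
bl (283, 60, 59, 105) [ 504.3 -135.7   61.4   34.5  -73.4]
```

View pics/w5.png

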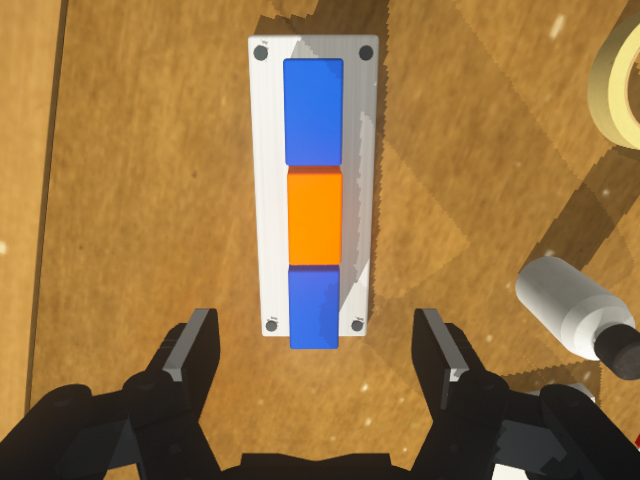

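The wrist view shows the orange block in line between the blue blocks at (315,217). Its apparent size, taken at the blue-top height, matches theirs, and the TCP stopped exactly at home height under 25 N. The gripper is clear, so I hand in.

```bash
python3 -c "
from station import sign_off
print(sign_off())"
```

```text
the job is handed in; nothing more can be done
None
```

The orange block was lifted from its holder by its ends, stood on the bench and released. It was then re-gripped across its long sides and pressed onto the studs until it stopped at the expected home height under 25 N. The job was handed in at about 24 s with the gripper clear; the final picture shows the block in line and, by apparent size, level with the blue blocks.

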